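Plug a spare relay into the kiln's control plate

TASK

The kiln's control plate lies on the bench with one of its three rail sockets empty. Take the big square relay out of the packing tray and plug it into the empty socket, the same way round as the other two relays, feeling for the hole without ramming it, and press it in until it snaps fully home and its cover sits on the socket. Leave the small relay in the tray, and leave the screwdriver and the cup where they are.

Things in the scene. Friction and masses are not known exactly. Their poses are not given: they have to be found in the camera images.
- relay: Big plug-in relay, 85 g, upright in the tray's larger pocket, 66 mm high. Cover: flat-sided block 36 (x) x 34 (y) x 48 mm, black below, clear above, grey top with a white test key near its +x edge. Centred under it a black plug foot, 18 mm high. Origin: centre of the foot's underside, z up; cover from 18 to 66 mm above it.
- relay_key (a point): Point on the relay foot's key rib, 16 mm to +x of the relay's axis and 12 mm above its origin. The foot is 26 (x) x 20 (y) x 18 mm, its lowest 3 mm bevelled by 1.5 mm all round, with a waist in its y sides. The rib is 6 mm wide, stands 3 mm out of the +x side and starts 3.5 mm above the foot's end.
- bay: Empty socket's place on the rail: origin midway between two black end stops (8 mm wide, middles 40 mm either way in y, 21.5 mm high), on the plate's face, 4 mm above the bench; x across the rail, y along it, z up. The grey socket between them is 72 (x) x 40 (y) mm, 38 mm high over the middle 48 mm of its x, 28 mm at its ends. It has play along y: see bay_mouth.
- bay_mouth (a point): Middle of the bay, level with the socket's top, 38 mm above the bay's origin, axes as the bay's. The socket is clipped on the rail stiffly (15 N to shift it) and its hole may stand up to 16 mm either way along y from here, centred in x: this pose does not follow it, so see or feel for the hole. Mouth bevelled 1.5 mm at 45 degrees; the relay's x goes along this x.
- plate: White control plate, fixed, 200 (x) x 300 (y) x 4 mm, origin centre of its underside. Rail along y through the middle with three socket places 90 mm apart, all facing alike. The hole: 27.6 (x) x 21.6 (y) mm, 20 mm deep, 8 mm key notch in its +x side. From 6 mm depth two springs in its y sides grip the foot: 10 to 20 N push it past, then they snap into its waist. Home: cover on socket.
- bay_b: Second socket place, like the empty one but with a relay of the same kind fixed in it, its top 86 mm above this origin (on the plate's face, axes as the bay's). A duct 34 mm above the bench runs 78 mm to -x of the rail, terminals and a contactor up to 44 mm above the bench 72 mm to +x.
- bay_c: Third socket place, with a relay fixed in it, as bay_b.
- tray: Brown packing tray, fixed, 62 (x) x 112 (y) x 26 mm, origin centre of its underside. Larger pocket 40 x 38 mm, centred 24 mm to +y, holds the big relay; smaller pocket 40 x 17 mm, 30 mm to -y, the small relay. Pocket floors 4 mm above the bench.
- slim_relay: Small slim relay standing in the tray's smaller pocket, 36 x 13 x 52 mm, origin centre of its underside; to be left alone.
- screwdriver: Screwdriver with a black handle lying on the bench, 190 mm long along its x, 26 mm thick, origin at mid length on its underside; to be left alone.
- cup: Terracotta cup standing on the bench, 72 mm wide at the rim, 82 mm high, origin centre of its underside; to be left alone.

How it is judged:
At the end, for the whole second after the job is handed in: The relay is plugged fully home in the empty socket: upright within 0.06 rad, its x axis along the bay's within 0.09 rad, its cover down on the socket within 1.5 mm (origin 18 to 21.5 mm above the bay's origin), within 3 mm of the bay's origin across the rail and 19 mm along it, at rest (z of relay in the frame of bay between 0.018 and 0.0215 m and x of relay in the frame of bay between -0.003 and 0.003 m and y of relay in the frame of bay between -0.019 and 0.019 m and angle between the x axis of relay and the x axis of bay, either way round below 0.09 rad and angle between relay's own z axis and vertical below 0.06 rad and linear speed of relay below 0.01 m/s); the robot touches nothing.
It fails at once if the relay was rammed against the socket with more than 120 N (contact force between relay and bay above 120 N).
It fails at once if the small relay was disturbed (moved more than 15 mm) (distance of slim_relay from where it was at the start of the episode above 0.015 m).
It fails at once if the screwdriver was moved more than 20 mm (distance of screwdriver from where it was at the start of the episode above 0.02 m).
It fails at once if the cup was moved more than 20 mm or tipped (distance of cup from where it was at the start of the episode above 0.02 m or angle between cup's own z axis and vertical above 0.3 rad).
It also fails if it takes over 72 s, if anything falls off the work surface, if the arm or the gripper's body presses on something with over 40 N, if the wrist force passes 120 N, or if a joint passes its speed limit or range.

ROBOT

A 7-joint arm with a two-finger parallel gripper is mounted at the origin on the work surface. World frame = base frame: x ahead of the robot, y to its left, z up, the work surface at z = 0. Lengths are in m, angles in rad, forces in N, time in s.
With the tool pointing down it reaches from about 0.425 to 0.95 m from the base axis. Payload 16.7 kg.
Tool frame: the origin (TCP) lies between the finger pads; the fingertips stand 25 mm ahead of it and the grasp point (between the pads) lies 6 mm ahead of it; z points along the fingers, y is the line along which they close (so a half turn about z gives the same grasp; the last joint's range is limited). The gripper opens to 94 mm and grips with 3 to 60 N. Pads are 16 mm wide; open, the fingers measure 119 mm over their backs; the gripper's body (75 mm by 177 mm) begins 78 mm behind the grasp point.
Start: joints at [1.153, 0.426, 0.074, 1.606, -0.034, 1.111, -0.067], TCP at [0.179, -0.651, 0.23] pointing down, gripper open.
Joint ranges: [-2.85, 2.85], [-0.5, 2.14], [-1.23, 1.37], [0.21, 2.46], [-1.02, 4.16], [0.16, 2.05], [-2.73, 2.73]. Speed limits (rad/s): [1.89, 1.89, 2.39, 2.39, 3.01, 3.01, 3.01].

INTERFACE

Orientations are given as a unit quaternion [x, y, z, w].
In Python, from cell import ctrl, imaging, job gives the robot as it stands.
- The arm moves only by the shell command python3 -m handwheel 'ROWS' [FORCE]. ROWS is JSON, a list of rows, each a list of 5 numbers: the finger opening in mm, from 0 to 94, then the shift along the world's x, y, z in mm, then the turn about the world's z in degrees. In form: [[jaw, tx, ty, tz, yaw], ...]. A call has exactly 8 rows; each row is the pose to reach, as a shift and turn from the pose commanded when the call began; what a row does not reach only later rows make up. A row lasts 1/12 s, in which the tool goes at most 41.7 mm and 7.16 degrees, less where a joint would pass 70% of its speed; a pose out of reach is approached as far as the arm can. A call with a gripper value outside its range is refused whole. The fingers move at their own pace and stop on an object; FORCE is the grip in N (left out, the last holds). Time passes only in rows, so rows that repeat a pose let the fingers close, or fill a call up. It gives the time, the measured TCP pose, the force, the opening and the grip force at its end, in the units of the state.
- ctrl.observe(): the state, without advancing time (a new reading comes with each control period).
- imaging.get_image(name): name is "scene" or "top" or "wrist"; returns a dict with "frame" (480x640x3 uint8, red, green, blue), "range_z" (480x640 float32, m along the optical axis (not along the pixel's ray), 0 where there is no reading), "fx", "fy", "cx", "cy" (pixels), "rvec" (rotation vector, rad) and "tvec" (3), from world to camera coordinates, as OpenCV has them; the wrist camera has in their place "T_tool_cam" (4x4, takes a point from camera to tool coordinates, whose origin is the TCP and whose axes are the flange's). Camera axes: x right, y down, z forward; pixel columns grow to the right and rows downward; lengths in m; the calibration is good to about 2 mm. A picture is of the moment at which its call begins: read the wrist's pose just before it.
- job.job_done(): hands the job in; it is judged then, once.
The state is a dict: "t": time; "qpos": joint angles; "qd": joint speeds; "effort": joint torques, N m; "position": TCP position; "tcp_rot": TCP orientation; "wrist_force": force on the tool from outside, world axes, zero at the start; "wrist_torque": the same for the moment, N m; "finger_gap": finger opening in m; "grasp_force": force on a finger pad.
Only numpy, scipy, OpenCV 4.12 (cv2) and the standard library are available. Lean on these libraries where they do the work, as an engineer would, in place of code of your own. Each camera call takes 0.05 s, during which the arm holds its last target. There are 200 camera calls.

## Working session

There is one attempt and no reset: what is moved stays moved. The work goes in short steps, Python scripts to look and compute and a shell command to move; the robot and the scene stay as the last step left them, time stands still between calls to the robot, and variables do not carry over. Pictures are saved under pics/ and viewed, at most 10 in all, crops included, and the job is handed in when it is done.

```bash
ls; mkdir -p pics
cat > h.py <<'E'
import numpy as np,cv2
from cell import ctrl,imaging,job
from scipy.spatial.transform import Rotation as R
def grab(n):
    s=ctrl.observe(); im=imaging.get_image(n)
    if n=="wrist":
        T=np.eye(4);T[:3,:3]=R.from_quat(s["tcp_rot"]).as_matrix();T[:3,3]=s["position"];M=T@im["T_tool_cam"]
    else:
        V=np.eye(4);V[:3,:3]=cv2.Rodrigues(np.array(im["rvec"],float))[0];V[:3,3]=np.ravel(im["tvec"]);M=np.linalg.inv(V)
    np.savez(f"{n}.npz",M=M,Z=im["range_z"],F=im["frame"],K=[im["fx"],im["fy"],im["cx"],im["cy"]])
    return im
def save(im,name): cv2.imwrite("pics/"+name,im["frame"][:,:,::-1])
def cloud(n):
    d=np.load(n+".npz");fx,fy,cx,cy=d["K"];Z=d["Z"];v,u=np.mgrid[:480,:640]
    P=np.stack([(u-cx)/fx*Z,(v-cy)/fy*Z,Z],-1)@d["M"][:3,:3].T+d["M"][:3,3]
    P[Z==0]=np.nan
    return P
def atz(n,u,v,z):
    d=np.load(n+".npz");fx,fy,cx,cy=d["K"];M=d["M"]
    r=M[:3,:3]@[(u-cx)/fx,(v-cy)/fy,1];return M[:3,3]+r*(z-M[2,3])/r[2]
E
python3 - <<'E'
from h import *
s=ctrl.observe();print(s)
for n in("top","scene"):
    im=grab(n);save(im,n+"0.png");print(im["fx"],np.load(n+".npz")["M"])
E
```

```text
pics
{'t': 0.0, 'qpos': array([ 1.1535192 ,  0.42668691,  0.07382395,  1.60661455, -0.03409605,
        1.11077724, -0.06711525]), 'qd': array([ 0.00086454, -0.00062529,  0.00043192, -0.00013263, -0.00126182,
        0.00043449,  0.00098797]), 'effort': array([ 8.83004850e-04, -9.35795188e+01,  3.66720133e+00, -4.54165471e+01,
       -4.88820474e-02,  2.04618217e-02,  1.30010999e-04]), 'position': array([ 0.17847794, -0.65055804,  0.22980153]), 'tcp_rot': array([ 9.91051513e-01,  1.33478547e-01, -1.21458238e-04, -6.01699328e-04]), 'wrist_force': array([-0.20522193, -0.25408014, -0.0832206 ]), 'wrist_torque': array([ 0.00614261, -0.04990852,  0.01833911]), 'grasp_force': 0.0, 'finger_gap': 0.09415349664566844}
473.82152865961956 [[-0.00871445 -0.99816382  0.05994206  0.5486056 ]
 [-0.99995695  0.00888971  0.00265786 -0.01122342]
 [-0.00318585 -0.05991632 -0.99819832  0.87525848]
 [ 0.          0.          0.          1.        ]]
444.7745562885857 [[ 7.71162693e-01  5.04800351e-01 -3.87923583e-01  9.02141061e-01]
 [ 6.36638119e-01 -6.11541546e-01  4.69796597e-01 -3.67299230e-01]
 [-7.79006105e-05 -6.09256549e-01 -7.92973172e-01  6.15349806e-01]
 [ 0.00000000e+00  0.00000000e+00  0.00000000e+00  1.00000000e+00]]
```

View pics/top0.png

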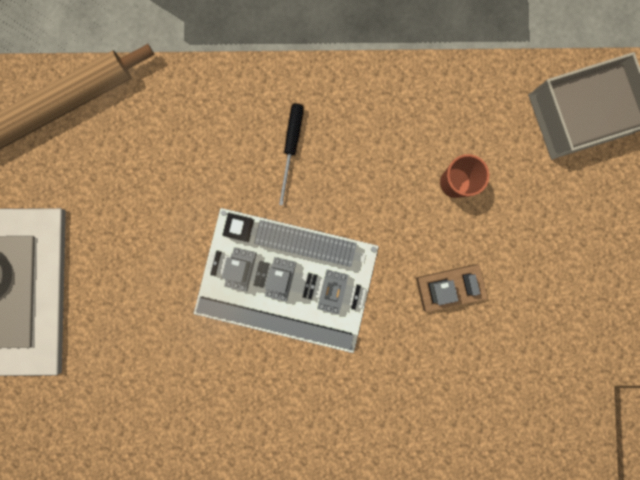

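View pics/scene0.png

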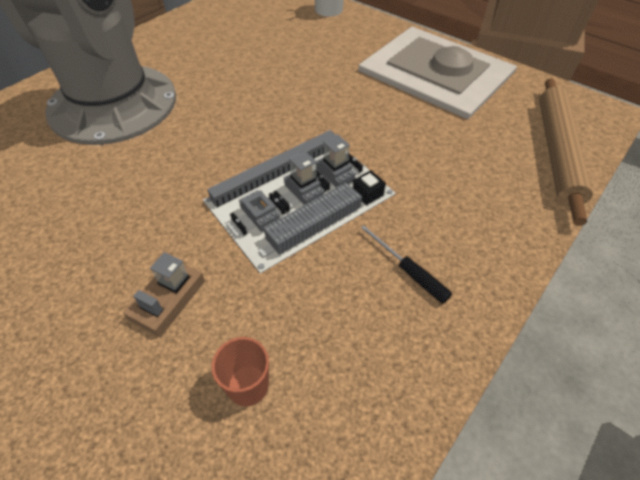

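The top view shows the relay at about (443,292) with its key on the +x side, and the empty socket at about (333,292). The filled sockets are at (280,278) and (238,268). Next I measure these from depth.

```bash
python3 - <<'E'
from h import *
P=cloud("top")
def seg(u0,u1,v0,v1,z0,z1,l):
    Q=P[v0:v1,u0:u1].reshape(-1,3);Q=Q[(Q[:,2]>z0)&(Q[:,2]<z1)]
    r=cv2.minAreaRect((Q[:,:2]*1000).astype(np.float32));print(l,len(Q),Q[:,2].mean().round(4),np.round(r[0],1),np.round(r[1],1),round(r[2],1))
seg(428,460,277,308,.06,.08,"relay")
seg(410,490,260,315,.02,.032,"tray")
seg(463,490,265,300,.045,.07,"slim")
seg(262,300,250,305,.08,.1,"b");seg(220,258,245,300,.08,.1,"c")
seg(315,352,265,318,.036,.048,"socket")
for n,p in dict(tl=(222,210),tr=(377,248),bl=(197,313),br=(355,350)).items(): print(n,atz("top",*p,.004).round(4))
E
python3 - <<'E'
import cv2
im=cv2.imread("pics/top0.png")
a=cv2.resize(im[200:360,190:390],None,fx=4,fy=4,interpolation=2)[:600]
cv2.imwrite("pics/topcrop.png",a)
E
```

```text
relay 455 0.0695 [ 494.5 -221.3] [36.3 34.3] 11.1
tray 1400 0.0256 [ 499.1 -245.2] [ 62.5 113.4] 11.9
slim 181 0.0545 [ 506.5 -273.9] [35.1 13.4] 12.7
b 449 0.09 [518.   62.1] [33.9 36. ] 76.5
c 455 0.0899 [535.8 133.8] [33.7 35.8] 75.4
socket 452 0.0415 [504.  -33.2] [40.5 87.7] 75.2
tl [0.6444 0.171  0.004 ]
tr [ 0.5716 -0.1143  0.004 ]
bl [0.4559 0.2159 0.004 ]
br [ 0.3869 -0.0715  0.004 ]
```

View pics/topcrop.png

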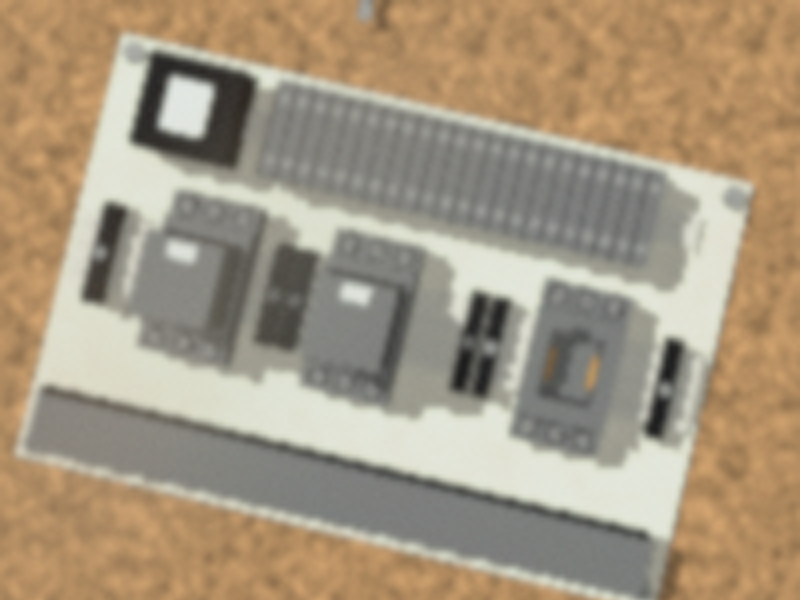

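The crop shows the hole at about (571,366), which is (332.8,291.5) in the full picture, with its notch toward +x. The rail yaw is about -14°. The relay is at (494.5,-221.3) with yaw about 11°, and all the sizes match. I'll move above the relay.

```bash
python3 -m handwheel '[[94,10,14,0,0],[94,30,41,0,0],[94,54,73,0,-1],[94,78,106,0,-2],[94,102,138,0,-3],[94,126,171,0,-4],[94,150,203,0,-4],[94,160,217,0,-4]]' 40; python3 -m handwheel '[[94,20,27,0,0],[94,44,60,0,0],[94,68,92,0,0],[94,92,124,0,0],[94,116,157,0,0],[94,140,190,0,0],[94,153,207,0,0],[94,156,212,0,0]]'
python3 - <<'E'
from h import *
im=grab("wrist");P=cloud("wrist");Z=P[...,2]
Q=P[(Z>.06)&(Z<.08)];Q=Q[np.hypot(Q[:,0]-.4945,Q[:,1]+.2213)<.04]
print(len(Q),Q[:,2].mean(),cv2.minAreaRect((Q[:,:2]*1000).astype(np.float32)))
s=ctrl.observe();print(s["t"],s["position"],2*np.degrees(np.arctan2(s["tcp_rot"][1],s["tcp_rot"][0])))
for n in("relay",): print(atz("top",332.75,291.5,.042))
E
```

```text
t: 0.77
position: [0.3417, -0.4295, 0.2304]
tcp_rot: [0.995, 0.101, 0.0, -0.001]
wrist_force: [-0.2, -0.4, 0.1]
finger_gap: 0.0939
grasp_force: 0.0
t: 1.43
position: [0.4968, -0.2178, 0.2303]
tcp_rot: [0.995, 0.101, 0.0, -0.001]
wrist_force: [-1.0, 0.2, -0.2]
finger_gap: 0.0942
grasp_force: 0.0
1698 0.0711864496642156 ((494.1436462402344, -224.14453125), (36.305641174316406, 33.7658805847168), 11.481005668640137)
1.4833 [ 0.49610375 -0.21885495  0.23020291] 11.591217003554227
[ 0.49523872 -0.0312755   0.042     ]
```

```bash
python3 -m handwheel '[[62,0,-1,-15,0],[62,0,-1,-40,0],[62,0,-1,-70,0],[62,0,-1,-100,0],[62,0,-1,-125,0],[62,0,-1,-125,0],[62,0,-1,-125,0],[62,0,-1,-125,0]]'
python3 - <<'E'
from h import *
im=grab("wrist");save(im,"w1.png")
s=ctrl.observe();print(s["t"],s["position"])
E
```

```text
t: 2.15
position: [0.4948, -0.2238, 0.1067]
tcp_rot: [0.995, 0.098, 0.0, 0.0]
wrist_force: [-0.5, -0.2, 0.8]
finger_gap: 0.0618
grasp_force: 0.0
2.2 [ 0.49521706 -0.22376004  0.10712827]
```

View pics/w1.png

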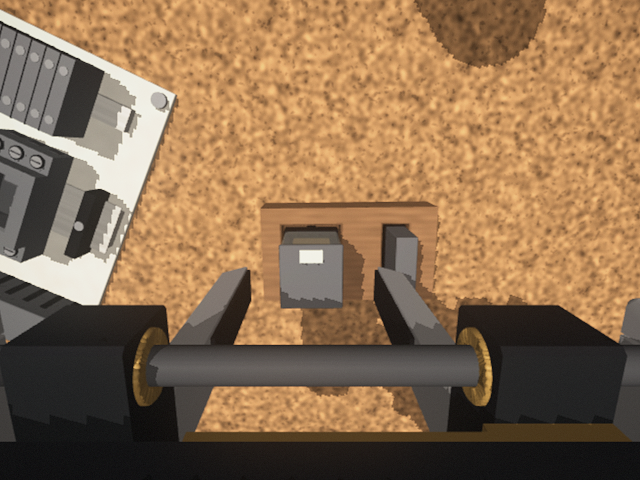

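The relay (columns 280–343) is centred between the fingertips (250 and 375), with clearance on both sides. Next I descend and grip.

```bash
python3 -m handwheel '[[62,-1,0,-15,0],[62,-1,0,-35,0],[62,-1,0,-48,0],[62,-1,0,-48,0],[30,-1,0,-48,0],[30,-1,0,-48,0],[30,-1,0,-48,0],[30,-1,0,-48,0]]' 50;  python3 -m handwheel '[[30,0,0,0,0],[30,0,0,0,0],[30,0,0,0,0],[30,0,0,4,0],[30,0,0,10,0],[30,0,0,25,0],[30,0,0,45,0],[30,0,0,60,0]]'; python3 -c "
from h import *
print(ctrl.observe())"
```

```text
t: 2.87
position: [0.4942, -0.2232, 0.0586]
tcp_rot: [0.995, 0.099, 0.001, 0.0]
wrist_force: [0.6, 1.2, -0.0]
finger_gap: 0.0385
grasp_force: 0.0
t: 3.53
position: [0.4937, -0.2228, 0.119]
tcp_rot: [0.995, 0.099, 0.0, -0.0]
wrist_force: [0.8, 0.2, -1.5]
finger_gap: 0.0337
grasp_force: 50.0
{'t': 3.5333, 'qpos': array([ 0.46262386,  0.35015435, -0.1890684 ,  1.99713789,  0.08962926,
        0.80172548, -1.15035256]), 'qd': array([ 0.03333514, -0.2520744 , -0.02971322, -0.12423656, -0.07812429,
        0.35674225,  0.06921105]), 'effort': array([ -0.43312171, -73.19315672,  -1.10290915, -34.74455953,
         0.1716077 ,  -0.9034274 ,  -0.17325902]), 'position': array([ 0.49369809, -0.22284833,  0.11902824]), 'tcp_rot': array([ 9.95100412e-01,  9.88692838e-02,  1.86066904e-04, -8.76147832e-06]), 'wrist_force': array([ 0.76512339,  0.21075149, -1.54538118]), 'wrist_torque': array([ 0.02383763, -0.03066056, -0.06692793]), 'grasp_force': 49.97931718826294, 'finger_gap': 0.033671089888550935}
```

```bash
python3 -m handwheel '[[30,0,10,20,0],[30,-5,30,32,-4],[30,-12,60,32,-8],[30,-18,90,32,-12],[30,-24,120,32,-16],[30,-30,150,32,-20],[30,-38,175,32,-24],[30,-44,190,32,-25.5]]';  python3 -m handwheel '[[30,-2,9,0,0],[30,-3,13,0,0],[30,-3,13,0,0],[30,-3,13,0,0],[30,-3,13,0,0],[30,-3,13,0,0],[30,-3,13,0,0],[30,-3,13,0,0]]'
python3 - <<'E'
from h import *
im=grab("wrist");save(im,"w2.png")
s=ctrl.observe();print(s["t"],s["position"],2*np.degrees(np.arctan2(s["tcp_rot"][1],s["tcp_rot"][0])),s["wrist_force"])
E
```

```text
t: 4.2
position: [0.4489, -0.0303, 0.15]
tcp_rot: [0.992, -0.124, 0.0, -0.0]
wrist_force: [0.9, -0.1, -0.5]
finger_gap: 0.0337
grasp_force: 50.0
t: 4.87
position: [0.4466, -0.0204, 0.1494]
tcp_rot: [0.992, -0.124, -0.0, -0.0]
wrist_force: [0.4, -0.1, -0.3]
finger_gap: 0.0338
grasp_force: 50.0
4.9167 [ 0.44662286 -0.02022797  0.14939304] -14.18257299863548 [ 0.00852317 -0.38066808 -0.76368559]
```

View pics/w2.png

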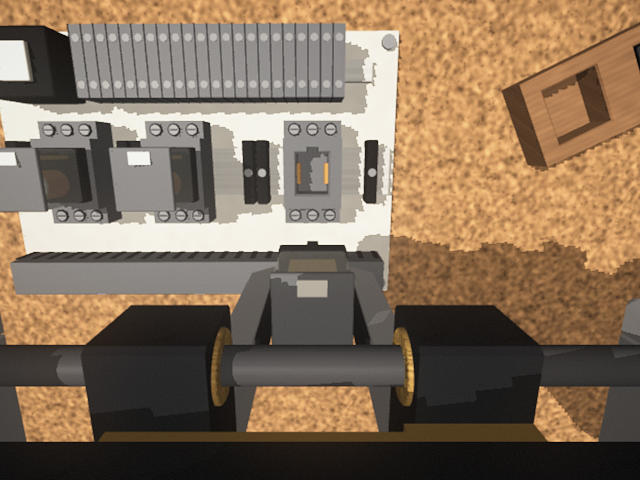

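The picture shows the hole at columns ~295–330, rows ~152–194, with its notch up (+x). It sits squarely in line with the held relay. I'll enlarge it to read the edges.

Run:
```python
import cv2
im=cv2.imread("pics/w2.png")
cv2.imwrite("pics/w2c.png",cv2.resize(im[110:360,240:390][:, :],None,fx=4,fy=4,interpolation=0)[:480])
```

```text
(no output)
```

View pics/w2c.png

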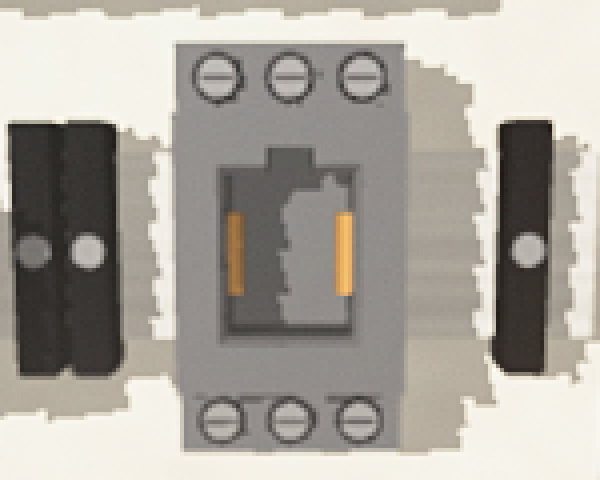

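The mouth bevel spans crop columns 217–360 and rows 165–343, so its centre is at full-frame (312.1,173.5).

Run:
```python
from h import *
a=[atz("wrist",u,v,.042) for u,v in((294.25,151.25),(330,151.25),(330,195.75),(294.25,195.75))]
print("hole wrist",np.mean(a,0),"sizes",np.linalg.norm(a[0]-a[1]),np.linalg.norm(a[1]-a[2]),"yaw",np.degrees(np.arctan2(*(a[0]-a[1])[[1,0]]))-90)
# socket long edges for yaw/center: cols 173/407 crop, row 251
print("socket mid",(atz("wrist",240+173/4,110+60,.042)+atz("wrist",240+407/4,110+60,.042))/2)
P=cloud("wrist");s=ctrl.observe();t=s["position"]
Q=P[200:340,240:390].reshape(-1,3);print("z hist",np.histogram(Q[:,2],bins=np.arange(.1,.2,.01)))
Q=Q[(Q[:,2]>t[2]+.005)&(Q[:,2]<t[2]+.017)]
print("relay",len(Q),Q[:,2].mean(),cv2.minAreaRect((Q[:,:2]*1000).astype(np.float32)),t,2*np.degrees(np.arctan2(s["tcp_rot"][1],s["tcp_rot"][0])))
S=P[110:220,270:350].reshape(-1,3);S=S[(S[:,2]>.037)&(S[:,2]<.047)];print("socket",cv2.minAreaRect((S[:,:2]*1000).astype(np.float32)),S[:,2].mean())
```

```text
hole wrist [ 0.49447937 -0.0328263   0.042     ] sizes 0.024290396672040335 0.03027292297991587 yaw -14.140571247133153
socket mid [ 0.49691793 -0.03370633  0.042     ]
z hist (array([  33,  135,  465,  629,  796,  966, 6366,  869,  838]), array([0.1 , 0.11, 0.12, 0.13, 0.14, 0.15, 0.16, 0.17, 0.18, 0.19]))
relay 6600 0.16216582601348656 ((450.1634216308594, -21.722217559814453), (57.844871520996094, 29.828914642333984), 75.86128997802734) [ 0.44662286 -0.02022797  0.14939304] -14.18257299863548
socket ((494.47027587890625, -33.06018829345703), (39.99771499633789, 47.62725067138672), 75.90118408203125) 0.043138737843115026
```

Run:
```python
from h import *
s=ctrl.observe();t=s["position"];a=np.radians(-14.15);ex=np.array([np.cos(a),np.sin(a)]);ey=np.array([-ex[1],ex[0]])
im=np.load("wrist.npz")["F"];P=cloud("wrist")
Z=P[...,2]
for r in (285,300,320):
    c=np.where(np.abs(Z[r,240:390]-(t[2]+.0115+.001))<.003)[0]+240;print(r,c.min(),c.max())
for u,v in((312.5,290),(271.5,290),(353.5,290),(312.5,272)):
    d=atz("wrist",u,v,t[2]+.0114)[:2]-t[:2];print("held",d@ex*1e3,d@ey*1e3)
for h in((.4945,-.0330),(.4952,-.0313)):
    d=np.array(h)-t[:2];print("hole",d@ex*1e3,d@ey*1e3)
```

```text
285 271 354
300 267 357
320 271 354
held 10.563415076227134 -0.6283323836908056
held 10.56144565031951 16.02660374824123
held 10.565384557451422 -17.283736314423496
held 18.24408220820702 -0.6247424751796784
hole 49.54676711916397 -0.6804038681344659
hole 49.80994425917222 1.1391394242818056
```

The hole is about 49.3 mm ahead of the relay and laterally within 1 mm. I'll go above it, stopping with the foot about 4 mm clear.

```bash
python3 -m handwheel '[[30,12,-3,0,0],[30,30,-8,0,0],[30,45,-11,0,0],[30,48,-12,-5,0],[30,48,-12,-20,0],[30,48,-12,-38,0],[30,48,-12,-47,0],[30,48,-12,-49,0]]' 60;  python3 -m handwheel '[[30,0,0,0,0],[30,0,0,0,0],[30,0,0,0,0],[30,0,0,-1,0],[30,0,0,-2,0],[30,0,0,-3,0],[30,0,0,-4,0],[30,0,0,-4,0]]'; python3 -m handwheel '[[30,0,0,-0.5,0],[30,0,0,-1,0],[30,0,0,-1.5,0],[30,0,0,-2,0],[30,0,0,-2.5,0],[30,0,0,-3,0],[30,0,0,-3,0],[30,0,0,-3,0]]'
```

```text
t: 5.58
position: [0.4935, -0.032, 0.0987]
tcp_rot: [0.992, -0.123, -0.001, 0.0]
wrist_force: [-0.9, -0.7, -0.7]
finger_gap: 0.0334
grasp_force: 60.0
t: 6.25
position: [0.4945, -0.0319, 0.0963]
tcp_rot: [0.992, -0.123, -0.0, -0.0]
wrist_force: [0.9, 0.4, -0.5]
finger_gap: 0.0337
grasp_force: 60.0
t: 6.92
position: [0.4946, -0.0319, 0.0934]
tcp_rot: [0.992, -0.123, -0.0, -0.0]
wrist_force: [0.4, 0.0, -1.5]
finger_gap: 0.0337
grasp_force: 60.0
```

The foot is about 3 mm below the rim with almost no force, so it has entered. I continue gently.

```bash
python3 -m handwheel '[[30,0,0,-0.5,0],[30,0,0,-1,0],[30,0,0,-1.5,0],[30,0,0,-2,0],[30,0,0,-2.5,0],[30,0,0,-3,0],[30,0,0,-3,0],[30,0,0,-3,0]]';  python3 -m handwheel '[[30,0,0,-0.5,0],[30,0,0,-1,0],[30,0,0,-1.5,0],[30,0,0,-2,0],[30,0,0,-2.5,0],[30,0,0,-3,0],[30,0,0,-3,0],[30,0,0,-3,0]]'
```

```text
t: 7.58
position: [0.4946, -0.0319, 0.0904]
tcp_rot: [0.992, -0.123, -0.0, -0.0]
wrist_force: [0.6, -0.5, -0.5]
finger_gap: 0.0338
grasp_force: 60.0
t: 8.25
position: [0.4947, -0.032, 0.0875]
tcp_rot: [0.992, -0.123, 0.0, -0.0]
wrist_force: [0.6, -1.1, 3.5]
finger_gap: 0.0338
grasp_force: 60.0
```

```bash
python3 -m handwheel '[[30,0,0,-0.5,0],[30,0,0,-1,0],[30,0,0,-1.5,0],[30,0,0,-2,0],[30,0,0,-2.5,0],[30,0,0,-3,0],[30,0,0,-3.5,0],[30,0,0,-4,0]]';  python3 -m handwheel '[[30,0,0,-0.5,0],[30,0,0,-1,0],[30,0,0,-1.5,0],[30,0,0,-2,0],[30,0,0,-2.5,0],[30,0,0,-3,0],[30,0,0,-3.5,0],[30,0,0,-3.5,0]]'
```

```text
t: 8.92
position: [0.4948, -0.032, 0.0836]
tcp_rot: [0.992, -0.123, 0.0, -0.0]
wrist_force: [-0.3, -1.0, 3.9]
finger_gap: 0.0336
grasp_force: 60.0
t: 9.58
position: [0.4942, -0.0319, 0.0796]
tcp_rot: [0.992, -0.123, -0.0, 0.0]
wrist_force: [1.7, -1.4, -3.9]
finger_gap: 0.0336
grasp_force: 60.0
```

Force went to −4 N, which suggests the springs have snapped in. I press on until firm contact.

```bash
python3 -m handwheel '[[30,0,0,-0.3,0],[30,0,0,-0.6,0],[30,0,0,-0.9,0],[30,0,0,-1.2,0],[30,0,0,-1.5,0],[30,0,0,-1.8,0],[30,0,0,-2,0],[30,0,0,-2,0]]'
```

```text
t: 10.25
position: [0.4945, -0.032, 0.0782]
tcp_rot: [0.992, -0.123, -0.0, 0.0]
wrist_force: [-3.4, -1.0, 6.5]
finger_gap: 0.0335
grasp_force: 60.0
```

```bash
python3 -m handwheel '[[30,0,0,-0.2,0],[30,0,0,-0.4,0],[30,0,0,-0.6,0],[30,0,0,-0.8,0],[30,0,0,-1,0],[30,0,0,-1.2,0],[30,0,0,-1.2,0],[30,0,0,-1.2,0]]'
```

```text
t: 10.92
position: [0.4946, -0.032, 0.078]
tcp_rot: [0.992, -0.123, 0.0, 0.0]
wrist_force: [-11.3, -1.6, 31.4]
finger_gap: 0.0335
grasp_force: 60.0
```

Firm stop at 31 N, with the TCP at the height expected for home. I ease off, release and rise.

```bash
python3 -m handwheel '[[30,0,0,0.8,0],[30,0,0,1,0],[60,0,0,1,0],[60,0,0,1,0],[60,0,0,1,0],[60,0,0,1,0],[60,0,0,1,0],[60,0,0,1,0]]';  python3 -m handwheel '[[60,0,0,5,0],[60,0,0,15,0],[60,0,0,35,0],[60,0,0,60,0],[60,-15,0,85,0],[60,-35,5,100,0],[60,-48,12,100,0],[60,-48,12,100,0]]'
python3 - <<'E'
from h import *
im=grab("wrist");save(im,"w3.png");im=grab("top");P=cloud("top")
for l,(u0,u1,v0,v1) in dict(b=(262,300,250,305),c=(220,258,245,300)).items():
    Q=P[v0:v1,u0:u1].reshape(-1,3);Q=Q[(Q[:,2]>.08)&(Q[:,2]<.1)];print(l,np.median(Q[:,2]))
P=cloud("wrist")
Q=P[:300].reshape(-1,3);Q=Q[(Q[:,2]>.08)&(Q[:,2]<.1)&(np.hypot(Q[:,0]-.4945,Q[:,1]+.032)<.04)];W=P[:300].reshape(-1,3);W=W[(W[:,2]>.08)&(W[:,2]<.1)&(np.hypot(W[:,0]-.518,W[:,1]-.062)<.03)]
print(np.median(Q[:,2]),cv2.minAreaRect((Q[:,:2]*1000).astype(np.float32)),"b by wrist",np.median(W[:,2]))
E
```

```text
t: 11.58
position: [0.4946, -0.0318, 0.0777]
tcp_rot: [0.992, -0.123, -0.0, -0.0]
wrist_force: [0.7, -1.1, -0.8]
finger_gap: 0.0598
grasp_force: 0.0
t: 12.25
position: [0.4451, -0.0192, 0.1796]
tcp_rot: [0.992, -0.123, 0.001, 0.0]
wrist_force: [0.2, 0.1, 0.5]
finger_gap: 0.0595
grasp_force: 0.0
b 0.08996247713716682
c 0.08999911414023742
0.09139393864203425 ((494.2461853027344, -32.988319396972656), (33.93665313720703, 35.68946075439453), 76.30028533935547) b by wrist 0.09131848507512783
```

View pics/w3.png

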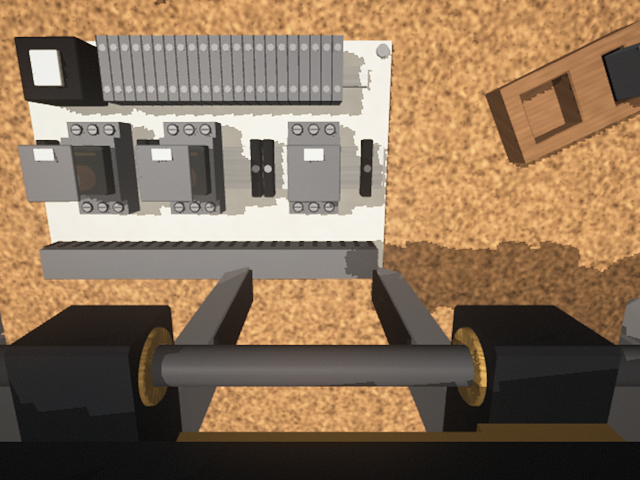

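The relay at about (314,168) sits level with the fixed ones (91.4 mm against 91.3 mm by wrist depth). It faces the same way, and the gripper is clear.

```bash
python3 -c "
from cell import job
print(job.job_done())"
```

```text
the job is handed in; nothing more can be done
None
```

The big relay is plugged fully home in the empty socket, the same way round as the other two and level with them (31 N peak reading while pressing). The gripper is clear, I left the small relay, screwdriver and cup alone, and the job was handed in at about 12 s; no verdict was returned.

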